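# Fetch the pestle from behind the spice jars

## Robot

A 6-joint arm with a two-finger parallel gripper is mounted at the origin on the work surface. World frame = base frame: x ahead of the robot, y to its left, z up, the work surface at z = 0. Lengths are in m, angles in degrees, forces in N, time in s.
With the tool pointing down it reaches from about 0.4 to 0.825 m from the base axis. Payload 7 kg.
Tool frame: the origin (TCP) lies between the finger pads; the fingertips stand 19 mm ahead of it and the grasp point (between the pads) is the TCP; z points along the fingers, y is the line along which they close (so a half turn about z gives the same grasp; the last joint's range is limited). The gripper opens to 88 mm and grips with 3 to 60 N. Pads are 19 mm wide; open, the fingers measure 130 mm over their backs; the gripper's body (78 mm by 193 mm) begins 47 mm behind the grasp point.
Start: joints at [-55.858, 20.546, 0.682, 0, -70.136, -16.507], TCP at [0.204, -0.643, 0.246] pointing down, gripper open.
Joint ranges: [-176.03, 176.03], [-82.01, 121.73], [-58.28, 71.71], [-173.87, 95.51], [-174.79, -0.11], [-173.66, 173.66]. Speed limits (degrees/s): [136.94, 136.94, 172.46, 180, 180, 180].

## Interface

Orientations are given as [roll, pitch, yaw] about the fixed x, y, z axes, in that order (R = Rz(yaw) Ry(pitch) Rx(roll)).
In Python, from plant import get_obs, snapshot, close_job, spot_in, spot_point gives the robot as it stands.
- The arm moves only by the tool play_rows, never from a script. Its argument "plan" is a list of rows, each a list of 6 numbers: the shift along the tool's x, y, z in cm, then the turn, a rotation vector about the tool's x, y, z in degrees. A call has 1 to 20 rows; each row shifts and turns the commanded pose from where the row before left it, along the tool's axes as they then stand; what a row does not reach is not made up. A row lasts 1/12 s, in which the tool goes at most 41.7 mm and 7.16 degrees, less where a joint would pass 70% of its speed; a pose out of reach is approached as far as the arm can. A call is refused whole if a number of a shift passes 4.17 or a number of a turn 7.16, either way. A call with a gripper value outside its range is refused whole. "grip" is the finger opening in cm, from 0 to 8.76, set as the call begins (left out, the last holds). The fingers move at their own pace and stop on an object; the grip force is fixed at half the most. Time passes only in rows, so rows that do not move let the fingers close. It gives the time, the measured TCP pose, the force, the opening and the grip force at its end, in the units of the state.
- get_obs(): the state, without advancing time (a new reading comes with each control period).
- snapshot(name): name is "scene" or "top" or "wrist"; returns a dict with "frame" (400x640x3 uint8, red, green, blue), "fx", "fy", "cx", "cy" (pixels), "k1" (the pictures are not rectified: a ray, as slopes to the right and down, at radius r is drawn at 1 + k1 r^2 times it, then the intrinsics apply), "position" and "attitude" of the camera in the world. Camera axes: x right, y down, z forward; pixel columns grow to the right and rows downward; lengths in m; the calibration is good to about 2 mm. A picture is of the moment at which its call begins. There is no depth.
- close_job(): hands the job in; it is judged then, once.
Trained networks look in the newest picture that a camera, given by its name, has taken for a name from the list of things; names that differ only in an ending like _2 or _b are one class to them, and where a whole thing is asked for, a point or a joint stands for the part that bears it (a point fixed in the world has none). Each returns a list of dicts, best first, with "score" (0 to 1); they miss things now and then, are a little off and sometimes report something else, mostly with a low value. They report only what shows in the picture. A call takes as long as a camera call. They do not tell look-alikes from the thing itself.
- spot_in(camera, thing): "position" ([x, y, z] in m, in world coordinates, good to about 4 mm: the middle of the surface that is visible of it).
- spot_point(camera, thing): "position" ([x, y, z] in m, in world coordinates, good to about 4 mm: a listed point, or the origin of a listed thing).
The state is a dict: "clock": time; "joint_pos": joint angles; "qvel": joint speeds; "tau": joint torques, N m; "tool_pos": TCP position; "orientation": TCP orientation; "force": force on the tool from outside, world axes, zero at the start; "moment": the same for the moment, N m; "opening": finger opening in m; "gripper_force": force on a finger pad.
Only numpy, scipy, OpenCV 4.12 (cv2) and the standard library are available. Lean on these libraries where they do the work, as an engineer would, in place of code of your own. Each camera call takes 0.05 s, during which the arm holds its last target. There are 200 camera calls.

## Task

The pestle stands behind the three spice jars. Move all three jars off into the wooden side tray, and only then fetch the pestle and stand it upright in the mortar; with the pestle there, put each jar back on the middle of the coaster of its own colour. Keep jars and pestle upright throughout and leave the lidded tub undisturbed.

Things in the scene. Friction and masses are not known exactly. Their poses are not given: they have to be found in the camera images.
- jar_red_mid (a point): Lidded spice jar, white with a red flat lid and a red band; round, 50 mm across, 90 mm tall, upright, 0.14 to 0.26 kg. The point is its centre, 45 mm above its underside; z is up along its axis. It starts in the middle of the red coaster.
- jar_yellow_mid (a point): Lidded spice jar, white with a yellow flat lid and a yellow band; round, 50 mm across, 90 mm tall, upright, 0.14 to 0.26 kg. The point is its centre, 45 mm above its underside; z is up along its axis. It starts in the middle of the yellow coaster.
- jar_blue_mid (a point): Lidded spice jar, white with a blue flat lid and a blue band; round, 50 mm across, 90 mm tall, upright, 0.14 to 0.26 kg. The point is its centre, 45 mm above its underside; z is up along its axis. It starts in the middle of the blue coaster.
- coaster_red: Red round coaster, home of the red jar: 80 mm across, 4 mm thick, flat, fixed on a dark wooden board 12 mm thick. Origin: centre of its underside; its top is 4 mm above that.
- coaster_yellow: Yellow round coaster, home of the yellow jar: 80 mm across, 4 mm thick, flat, fixed on a dark wooden board 12 mm thick. Origin: centre of its underside; its top is 4 mm above that.
- coaster_blue: Blue round coaster, home of the blue jar: 80 mm across, 4 mm thick, flat, fixed on a dark wooden board 12 mm thick. Origin: centre of its underside; its top is 4 mm above that.
- pestle_mid (a point): Small light grey granite pestle standing upright on its thick end on the dark wooden board, behind the three jars (axis 85 mm from each jar's axis). 95 mm tall; thick end 44 mm across up to 22 mm high, tapering to a shaft 32 to 30 mm across from 42 to 85 mm high, with a rounded top. About 0.25 kg. The point is its centre, 47.5 mm above its underside; z is up along its axis.
- mortar: Heavy dark grey granite mortar, fixed, open at the top: 144 mm across and 70 mm high, mouth 118 mm across, flat inner floor about 100 mm across and 22 mm above its underside. Origin: centre of its underside, z up. A pestle standing in it rises 47 mm above the rim.
- side_tray: Wooden side tray, fixed, open and empty at the start: 290 mm along its x axis by 130 mm along its y axis, rim 20 mm high, walls and floor 6 mm thick. Origin: centre of its underside, z up; the jars stand on its inner floor, 6 mm above that. Three jars fit in one row along its x axis, 85 mm apart.
- tub: Clear plastic tub with a closed green snap lid, 90 by 130 by 61 mm, loose, at the far side of the work; a bystander to be left alone. Origin: centre of its underside. (A steel bowl near the robot, centred about 0.30 m ahead of its base, 124 mm across and 45 mm high, and a white spoon lying at the far side are bystanders too.)
Things that resemble listed ones, but are neither listed nor needed, are in the scene too. Leave any green or turquoise look-alike of the part that bears jar_blue_mid alone.

How it is judged (in metres and radians):
On the way, in this order (a step that is already met when the one before it is completed fails the run):
1. all three jars stand released in the side tray, the pestle not yet fetched (x of jar_red_mid in the frame of side_tray between -0.12 and 0.12 m and y of jar_red_mid in the frame of side_tray between -0.04 and 0.04 m and z of each of jar_red_mid, jar_yellow_mid, jar_blue_mid in the frame of side_tray below 0.056 m and angle between each of jar_red_mid, jar_yellow_mid, jar_blue_mid's own z axis and vertical below 0.15 rad and contact force between each of jar_red, jar_yellow, jar_blue and the fingers below 0.1 N and linear speed of each of jar_red, jar_yellow, jar_blue below 0.02 m/s and x of jar_yellow_mid in the frame of side_tray between -0.12 and 0.12 m and y of jar_yellow_mid in the frame of side_tray between -0.04 and 0.04 m and x of jar_blue_mid in the frame of side_tray between -0.12 and 0.12 m and y of jar_blue_mid in the frame of side_tray between -0.04 and 0.04 m and distance of pestle_mid from where it was at the start of the episode below 0.03 m), for 0.2 s.
2. the pestle stands upright and released in the mortar, all three jars still in the side tray (horizontal distance between pestle_mid and mortar below 0.033 m and z of pestle_mid in the frame of mortar below 0.075 m and angle between pestle_mid's own z axis and vertical below 0.2 rad and contact force between each of pestle, jar_red, jar_yellow, jar_blue and the fingers below 0.1 N and linear speed of each of pestle, jar_red, jar_yellow, jar_blue below 0.02 m/s and x of jar_red_mid in the frame of side_tray between -0.12 and 0.12 m and y of jar_red_mid in the frame of side_tray between -0.04 and 0.04 m and z of each of jar_red_mid, jar_yellow_mid, jar_blue_mid in the frame of side_tray below 0.056 m and angle between each of jar_red_mid, jar_yellow_mid, jar_blue_mid's own z axis and vertical below 0.15 rad and x of jar_yellow_mid in the frame of side_tray between -0.12 and 0.12 m and y of jar_yellow_mid in the frame of side_tray between -0.04 and 0.04 m and x of jar_blue_mid in the frame of side_tray between -0.12 and 0.12 m and y of jar_blue_mid in the frame of side_tray between -0.04 and 0.04 m), for 0.2 s.
At the end, for the whole second after the job is handed in: The pestle stands upright (within 0.2 rad) on the floor of the mortar, its axis within 33 mm of the mortar's; each jar stands upright (within 0.15 rad) on the coaster of its own colour, its axis within 15 mm of the coaster's centre; all at rest and released (horizontal distance between pestle_mid and mortar below 0.033 m and z of pestle_mid in the frame of mortar below 0.075 m and angle between pestle_mid's own z axis and vertical below 0.2 rad and contact force between pestle and the fingers below 0.1 N and linear speed of each of pestle, jar_red, jar_yellow, jar_blue below 0.02 m/s and horizontal distance between jar_red_mid and coaster_red below 0.015 m and z of jar_red_mid in the frame of coaster_red between 0.045 and 0.054 m and angle between each of jar_red_mid, jar_yellow_mid, jar_blue_mid's own z axis and vertical below 0.15 rad and horizontal distance between jar_yellow_mid and coaster_yellow below 0.015 m and z of jar_yellow_mid in the frame of coaster_yellow between 0.045 and 0.054 m and horizontal distance between jar_blue_mid and coaster_blue below 0.015 m and z of jar_blue_mid in the frame of coaster_blue between 0.045 and 0.054 m); the robot touches nothing.
It fails at once if the lidded tub is disturbed (distance of tub from where it was at the start of the episode above 0.02 m).
It fails at once if a jar or the pestle is tipped over (angle between any of jar_red_mid, jar_yellow_mid, jar_blue_mid, pestle_mid's own z axis and vertical above 0.7 rad).
It also fails if it takes over 144 s, if anything falls off the work surface, if the arm or the gripper's body presses on something with over 40 N, if the wrist force passes 120 N, or if a joint passes its speed limit or range.

## Working session

There is one attempt and no reset: what is moved stays moved. The work goes in short steps, Python scripts to look and compute and a tool call to move; the robot and the scene stay as the last step left them, time stands still between calls to the robot, and variables do not carry over. Pictures are saved under pics/ and viewed, at most 14 in all, crops included, and the job is handed in when it is done.

Besides the shell and the picture viewer there is one more tool, called after "Emit:" as name(argument=value, ...), one argument or row to a line, values as JSON. play_rows: Moves the arm, as the interface text tells. Its arguments: {"type":"object","properties":{"plan":{"type":"array","items":{"type":"array","items":{"type":"number"}}},"grip":{"type":"number"}},"required":["plan"]}

```bash
mkdir -p pics; ls; cat > h.py <<'E'
import numpy as np, cv2
from plant import *
def save(n,f):
    s=snapshot(n); cv2.imwrite('pics/'+f,s['frame'][:,:,::-1]); return s
E
python3 - <<'E'
from h import *
for c in ['scene','top']:
    s=save(c,c+'0.png'); print(c,s['position'],s['attitude'],s['fx'],s['cx'],s['cy'],s['k1'])
    for t in ['jar_red_mid','jar_yellow_mid','jar_blue_mid','coaster_red','coaster_yellow','coaster_blue','pestle_mid','mortar','side_tray','tub']:
        print(t,[(np.round(d['position'],3).tolist(),round(d['score'],2)) for d in spot_point(c,t)])
o=get_obs();print(o['clock'],o['tool_pos'],o['orientation'],o['opening'])
E
```

```text
pics
scene [ 1.08534994 -0.02926509  0.7446772 ] [-144.25117917    0.16350236   85.93590035] 392.51601741886407 318.5783722074008 201.24898932476972 -0.048997697045630166
jar_red_mid [([0.498, -0.108, 0.061], 0.75)]
jar_yellow_mid [([0.459, -0.02, 0.062], 0.76)]
jar_blue_mid [([0.668, -0.083, 0.046], 0.92), ([0.758, -0.055, 0.046], 0.91), ([0.523, 0.048, 0.061], 0.82)]
coaster_red [([0.501, -0.112, 0.01], 0.86)]
coaster_yellow [([0.455, -0.023, 0.013], 0.77)]
coaster_blue [([0.525, 0.045, 0.01], 0.55)]
pestle_mid [([0.545, -0.033, 0.06], 0.64), ([0.504, -0.107, 0.01], 0.26)]
mortar [([0.512, 0.312, -0.0], 0.8), ([0.462, -0.02, 0.012], 0.3)]
side_tray [([0.502, -0.299, 0.001], 0.91), ([0.502, -0.11, 0.012], 0.25)]
tub [([0.74, 0.073, 0.002], 0.73)]
top [0.508439   0.01318991 0.9193095 ] [-172.90751068   -1.6148711   -89.5553595 ] 369.94677923323303 320.70467139260097 199.0087216900372 -0.07839207420721409
jar_red_mid [([0.503, -0.114, 0.064], 0.61)]
jar_yellow_mid [([0.453, -0.02, 0.059], 0.61)]
jar_blue_mid [([0.758, -0.053, 0.042], 0.82), ([0.524, 0.048, 0.062], 0.81), ([0.669, -0.082, 0.046], 0.63)]
coaster_red [([0.503, -0.111, 0.015], 0.57), ([0.528, 0.045, 0.011], 0.33)]
coaster_yellow [([0.456, -0.028, 0.014], 0.81)]
coaster_blue [([0.526, 0.045, 0.014], 0.8), ([0.507, -0.112, 0.011], 0.67), ([0.501, -0.112, 0.06], 0.44)]
pestle_mid [([0.546, -0.037, 0.059], 0.8), ([0.457, -0.025, 0.018], 0.44)]
mortar [([0.512, 0.319, -0.003], 0.6)]
side_tray [([0.503, -0.301, 0.001], 0.7)]
tub [([0.741, 0.074, 0.001], 0.7)]
1.1 [ 0.20447301 -0.64327355  0.24557307] [-1.79998902e+02  5.09141592e-04 -1.62364061e+02] 0.087746102470564
```

View pics/top0.png

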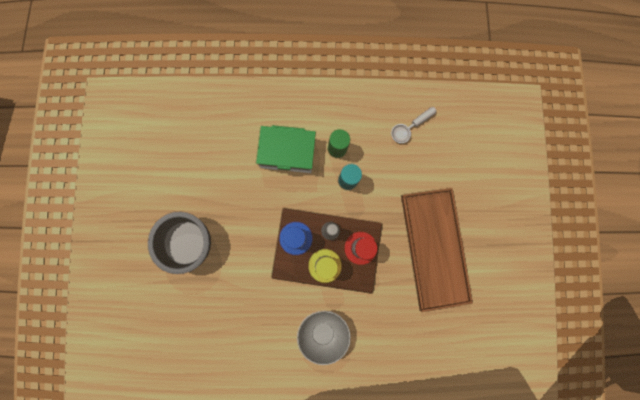

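View pics/scene0.png

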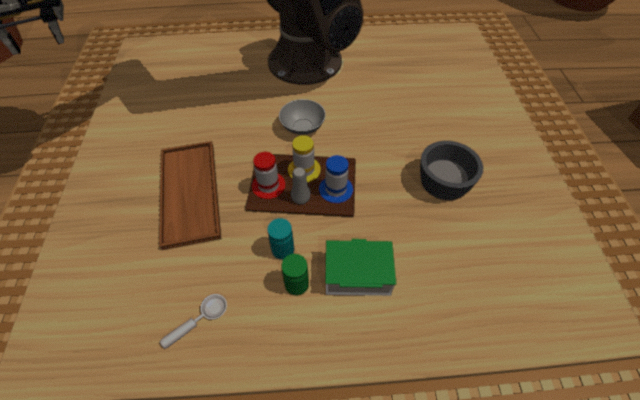

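The top picture shows the true blue jar at (295,238), red at (361,248), yellow at (325,266), pestle at (332,231), tray at (436,250) and mortar at (180,243). Blue candidates are the jar at (295,238), the teal one at (350,177) and the green one at (339,143). Only the first has a blue lid and stands on a blue coaster. I'll confirm that in a crop and measure by colour.

```bash
cat >> h.py <<'E'
from scipy.spatial.transform import Rotation as Ro
def ray(s,u,v,z):
    xd=np.array([(u-s['cx'])/s['fx'],(v-s['cy'])/s['fy']]); x=xd.copy()
    for _ in range(20): x=xd/(1+s['k1']*(x@x))
    d=Ro.from_euler('xyz',s['attitude'],degrees=True).apply([x[0],x[1],1]); p=np.array(s['position'])
    return np.round((p+d*(z-p[2])/d[2])[:2],4)
E
python3 - <<'E'
from h import *
s=snapshot('top'); f=s['frame']; h=cv2.cvtColor(f,cv2.COLOR_RGB2HSV)
cv2.imwrite('pics/crop.png',cv2.resize(f[120:300,250:480,::-1],None,fx=3.2,fy=3.2,interpolation=cv2.INTER_CUBIC))
for c,z in [((403,193),.02),((451,189),.02),((470,302),.02),((421,310),.02),((436.5,249),.02)]: print(ray(s,*c,z))
print('pestle',ray(s,332,230,.107)); 
E
```

```text
[ 0.6379 -0.2154]
[ 0.6496 -0.3381]
[ 0.3713 -0.378 ]
[ 0.3536 -0.2553]
[ 0.5002 -0.2965]
pestle [ 0.5415 -0.0342]
```

View pics/crop.png

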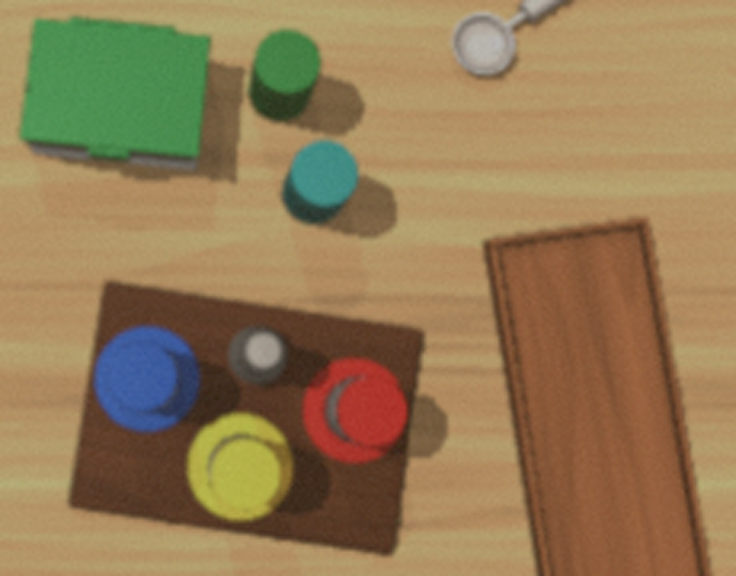

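The crop confirms it: the true blue jar is at crop (147,379) on its blue coaster on the board. The teal (322,178) and green (287,65) look-alikes stand on bare table. Red is at (354,410), yellow at (240,467) and pestle base at (258,355). I'll keep one constant yaw with the fingers closing along world x, since that clears the neighbours.

Emit:
play_rows(
  plan=[
    [0,0,0,0,0,-6.03],
    [0,0,0,0,0,-6.03],
    [0,0,0,0,0,-6.03],
    [0,0,0,0,0,-6.03],
    [0,0,0,0,0,-6.03],
    [0,0,0,0,0,-6.03],
    [0,0,0,0,0,-6.03],
    [0,0,0,0,0,-6.03],
    [0,0,0,0,0,-6.03],
    [0,0,0,0,0,-6.03],
    [0,0,0,0,0,-6.03],
    [0,0,0,0,0,-6.03],
    [0,0,0,0,0,0],
  ],
  grip=7.2,
)

```text
clock: 2.23
tool_pos: [0.2045, -0.6433, 0.2456]
orientation: [-180.0, -0.0, -89.7]
force: [-0.4, -0.3, -0.4]
opening: 0.072
gripper_force: 0.0
```

```bash
python3 - <<'E'
from h import *
s=snapshot('top')
def c(u,v,z): return ray(s,250+(u+.5)/3.2-.5,120+(v+.5)/3.2-.5,z)
print('red',c(354,410,.016),c(372,411,.106),'yel',c(240,467,.016),c(245,472,.106),'blu',c(147,379,.016),'pes',c(264,350,.105),c(258,354,.025))
o=get_obs();print(o['clock'],o['tool_pos'],o['orientation'],o['joint_pos'],o['opening'])
E
```

```text
red [ 0.5025 -0.1087] [ 0.5025 -0.109 ] yel [ 0.4592 -0.0222] [ 0.4607 -0.0221] blu [0.5248 0.0488] pes [ 0.5437 -0.0347] [ 0.5441 -0.0349]
2.2833 [ 0.20446904 -0.64324952  0.24555518] [ 1.79999309e+02  1.78534065e-03 -9.01008925e+01] [-5.58575758e+01  2.05462342e+01  6.81165472e-01 -4.60399651e-04
 -7.01367963e+01  5.57568398e+01] 0.07207178855986819
```

Emit:
play_rows(
  plan=[
    [-2.96,-1.653,0.25,0,0,0],
    [-2.96,-1.653,0.25,0,0,0],
    [-2.96,-1.653,0.25,0,0,0],
    [-2.96,-1.653,0.25,0,0,0],
    [-2.96,-1.653,0.25,0,0,0],
    [-2.96,-1.653,0.25,0,0,0],
    [-2.96,-1.653,0.25,0,0,0],
    [-2.96,-1.653,0.25,0,0,0],
    [-2.96,-1.653,0.25,0,0,0],
    [-2.96,-1.653,0.25,0,0,0],
    [-2.96,-1.653,0.25,0,0,0],
    [-2.96,-1.653,0.25,0,0,0],
    [-2.96,-1.653,0.25,0,0,0],
    [-2.96,-1.653,0.25,0,0,0],
    [-2.96,-1.653,0.25,0,0,0],
    [-2.96,-1.653,0.25,0,0,0],
    [-2.96,-1.653,0.25,0,0,0],
    [-2.96,-1.653,0.25,0,0,0],
    [0,0,0,0,0,0],
    [0,0,0,0,0,0],
  ],
)

```text
clock: 3.95
tool_pos: [0.5027, -0.109, 0.2004]
orientation: [180.0, -0.0, -90.0]
force: [0.3, -0.3, -0.4]
opening: 0.0719
gripper_force: 0.0
```

```bash
python3 - <<'E'
from h import *
s=save('wrist','w1.png')
for t in ['jar_red_mid','jar_yellow_mid','jar_blue_mid','coaster_red','coaster_yellow','coaster_blue','pestle_mid']:
    print(t,[(np.round(d['position'],3).tolist(),round(d['score'],2)) for d in spot_point('wrist',t)])
E
```

```text
jar_red_mid []
jar_yellow_mid [([0.46, -0.03, 0.058], 0.65), ([0.539, -0.038, 0.06], 0.46)]
jar_blue_mid [([0.524, 0.047, 0.059], 0.96), ([0.669, -0.081, 0.047], 0.95), ([0.749, -0.055, 0.044], 0.64)]
coaster_red []
coaster_yellow []
coaster_blue []
pestle_mid [([0.542, -0.035, 0.06], 0.79)]
```

View pics/w1.png

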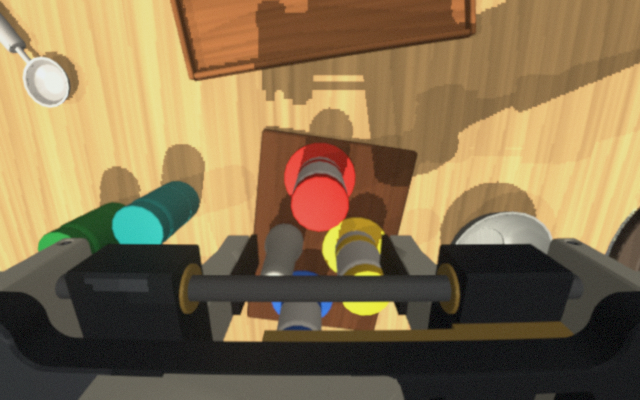

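The wrist picture shows the red lid at (320,205), midway between the fingers, with the tray ahead at (330,40). Descending.

Emit:
play_rows(
  plan=[
    [0,-0.0,2.5,0,0,0],
    [0,0,2.5,0,0,0],
    [0,0,2.5,0,0,0],
    [0,0,2.5,0,0,0],
    [0,0,1.5,0,0,0],
    [0,0,1.0,0,0,0],
    [0,0,0,0,0,0],
    [0,0,0,0,0,0],
  ],
)

```text
clock: 5.02
tool_pos: [0.5022, -0.1108, 0.0757]
orientation: [180.0, -0.0, -90.0]
force: [0.5, 0.6, -0.3]
opening: 0.0716
gripper_force: 0.0
```

Emit:
play_rows(
  plan=[
    [0,0,0,0,0,0],
    [0,0,0,0,0,0],
    [0,0,0,0,0,0],
    [0,0,0,0,0,0],
    [0,0,0,0,0,0],
    [0,0,0,0,0,0],
    [0,0,0,0,0,0],
    [0,0,-1,0,0,0],
    [0,0,-2,0,0,0],
    [0,0,0,0,0,0],
  ],
  grip=4,
)

```text
clock: 5.85
tool_pos: [0.5037, -0.1105, 0.1087]
orientation: [-179.8, -0.0, -90.0]
force: [0.7, 0.6, -2.4]
opening: 0.0492
gripper_force: 30.0
```

Emit:
play_rows(
  plan=[
    [0.5,0,-1,0,0,0],
    [1.5,0,-0.5,0,0,0],
    [2.5,0,0,0,0,0],
    [3,0,0,0,0,0],
    [3,0,0,0,0,0],
    [3,0,0,0,0,0],
    [2.5,0,0,0,0,0],
    [1.7,0,0,0,0,0],
    [1,0,0,0,0,0],
    [0,0,0,0,0,0],
    [0,0,2,0,0,0],
    [0,0,1.5,0,0,0],
    [0,0,1,0,0,0],
    [0,0,0,0,0,0],
    [0,0,0,0,0,0],
  ],
)

```text
clock: 7.1
tool_pos: [0.5019, -0.297, 0.0754]
orientation: [179.9, 0.0, -90.0]
force: [0.5, -0.6, -2.3]
opening: 0.0495
gripper_force: 30.0
```

```bash
python3 - <<'E'
from h import *
s=save('top','t2.png')
o=get_obs();print(o['tool_pos'],o['force'])
for c in ['top','scene']:
    if c!='top': snapshot(c)
    for t in ['side_tray','jar_red_mid']: print(t,[(np.round(d['position'],3).tolist(),round(d['score'],2)) for d in spot_point(c,t)])
E
```

```text
[ 0.50243262 -0.29722854  0.07606584] [ 0.76753104  0.15539377 -2.26720935]
side_tray []
jar_red_mid [([0.525, 0.045, 0.012], 0.48)]
side_tray [([0.5, -0.3, 0.002], 0.74)]
jar_red_mid [([0.501, -0.297, 0.061], 0.87)]
```

Emit:
play_rows(
  plan=[
    [0,0,0.5,0,0,0],
    [0,0,0.3,0,0,0],
    [0,0,0.2,0,0,0],
    [0,0,0,0,0,0],
    [0,0,0,0,0,0],
  ],
)

```text
clock: 7.82
tool_pos: [0.5019, -0.2975, 0.0663]
orientation: [180.0, -0.0, -90.0]
force: [-2.6, 2.3, 7.8]
opening: 0.0492
gripper_force: 30.0
```

Emit:
play_rows(
  plan=[
    [0,0,0,0,0,0],
    [0,0,0,0,0,0],
    [0,0,0,0,0,0],
    [0,0,0,0,0,0],
    [0,0,-1,0,0,0],
    [0,0,-3,0,0,0],
    [0,0,-3.5,0,0,0],
    [0,0,-3.5,0,0,0],
    [0,0,-2.5,0,0,0],
    [-2.5,0.4,0,0,0,0],
    [-3.5,0.6,0,0,0,0],
    [-3.5,0.6,0,0,0,0],
    [-3.5,0.6,0,0,0,0],
    [-3.5,0.6,0,0,0,0],
    [-3.5,0.6,0,0,0,0],
    [-3.5,0.6,0,0,0,0],
    [-2.5,0.2,0,0,0,0],
    [-1.5,0.2,0,0,0,0],
    [0,0,0,0,0,0],
    [0,0,0,0,0,0],
  ],
  grip=7.2,
)

```text
clock: 9.48
tool_pos: [0.4582, -0.0217, 0.2014]
orientation: [-179.9, 0.0, -89.9]
force: [0.2, -0.0, -0.5]
opening: 0.0721
gripper_force: 0.0
```

```bash
python3 - <<'E'
from h import *
o=get_obs();print(o['tool_pos'],o['force'])
s=save('wrist','w2.png')
for t in ['jar_yellow_mid','jar_red_mid']: print(t,[(np.round(d['position'],3).tolist(),round(d['score'],2)) for d in spot_point('wrist',t)])
E
```

```text
[ 0.45816941 -0.02170991  0.20138327] [ 0.208097   -0.03864077 -0.45318242]
jar_yellow_mid []
jar_red_mid []
```

View pics/w2.png

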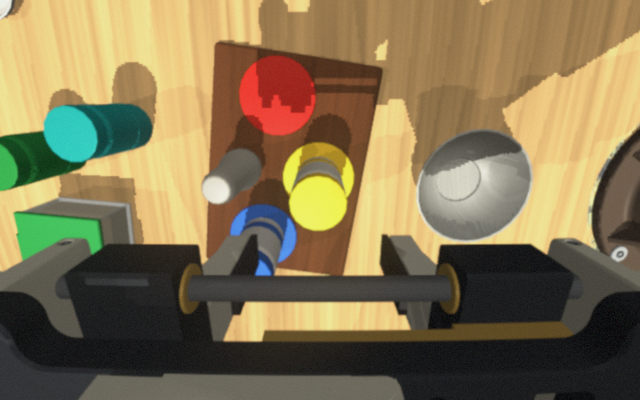

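The wrist picture shows the yellow lid at (318,203), centred between the fingers. The pestle at (217,188) and blue at (265,240) are clear of the finger paths, and the red coaster at (278,95) is empty.

Emit:
play_rows(
  plan=[
    [0,0,2.5,0,0,0],
    [0,0,2.5,0,0,0],
    [0,0,2.5,0,0,0],
    [0,0,2.5,0,0,0],
    [0,0,1.6,0,0,0],
    [0,0,1.0,0,0,0],
    [0,0,0,0,0,0],
    [0,0,0,0,0,0],
  ],
)

```text
clock: 10.3
tool_pos: [0.4579, -0.0234, 0.0743]
orientation: [179.9, -0.0, -90.1]
force: [-0.5, -0.2, 0.7]
opening: 0.0724
gripper_force: 0.0
```

Emit:
play_rows(
  plan=[
    [0,0,0,0,0,0],
    [0,0,0,0,0,0],
    [0,0,0,0,0,0],
    [0,0,0,0,0,0],
    [0,0,0,0,0,0],
    [0,0,0,0,0,0],
    [0,0,0,0,0,0],
    [0,0,-1,0,0,0],
    [0,0,-2,0,0,0],
    [0,0,-1.5,0,0,0],
  ],
  grip=4,
)

```text
clock: 11.13
tool_pos: [0.4575, -0.0226, 0.12]
orientation: [179.9, -0.0, -90.0]
force: [-0.1, 0.2, -2.2]
opening: 0.0492
gripper_force: 30.0
```

Emit:
play_rows(
  plan=[
    [0.5,0.8,0,0,0,0],
    [1.5,1.2,0,0,0,0],
    [2.5,1.5,0,0,0,0],
    [3,1,0,0,0,0],
    [3,0.5,0,0,0,0],
    [3,0.5,0,0,0,0],
    [3,0,0,0,0,0],
    [3,0,0,0,0,0],
    [3,0,0,0,0,0],
    [2.5,0,0,0,0,0],
    [2,0,0,0,0,0],
    [1.2,0,0,0,0,0],
    [0.8,0,0,0,0,0],
    [0,0,0,0,0,0],
    [0,0,2,0,0,0],
    [0,0,1.5,0,0,0],
    [0,0,1,0,0,0],
    [0,0,0,0,0,0],
    [0,0,0,0,0,0],
  ],
)

```text
clock: 12.72
tool_pos: [0.4026, -0.3119, 0.0743]
orientation: [179.9, 0.0, -90.0]
force: [0.6, -0.4, -2.2]
opening: 0.0496
gripper_force: 30.0
```

Emit:
play_rows(
  plan=[
    [0,0,0.5,0,0,0],
    [0,0,0.3,0,0,0],
    [0,0,0.15,0,0,0],
    [0,0,0,0,0,0],
    [0,0,0,0,0,0],
  ],
)

```text
clock: 13.13
tool_pos: [0.4032, -0.3125, 0.0653]
orientation: [-180.0, -0.0, -90.0]
force: [0.4, -0.2, -1.1]
opening: 0.0494
gripper_force: 30.0
```

Emit:
play_rows(
  plan=[
    [0,0,0,0,0,0],
    [0,0,0,0,0,0],
    [0,0,0,0,0,0],
    [0,0,0,0,0,0],
    [0,0,-1,0,0,0],
    [0,0,-3,0,0,0],
    [0,0,-3.5,0,0,0],
    [0,0,-3.5,0,0,0],
    [0,0,-2.5,0,0,0],
  ],
  grip=7.2,
)

```text
clock: 13.88
tool_pos: [0.4036, -0.3129, 0.2041]
orientation: [-179.8, -0.1, -90.0]
force: [0.6, 0.7, -0.2]
opening: 0.0721
gripper_force: 0.0
```

Emit:
play_rows(
  plan=[
    [-1.5,-0.5,0,0,0,0],
    [-3.5,-1.2,0,0,0,0],
    [-3.5,-1.2,0,0,0,0],
    [-3.5,-1.2,0,0,0,0],
    [-3.5,-1.2,0,0,0,0],
    [-3.5,-1.2,0,0,0,0],
    [-3.5,-1.2,0,0,0,0],
    [-3.5,-1.2,0,0,0,0],
    [-3.5,-1.2,0,0,0,0],
    [-3.0,-1.1,0,0,0,0],
    [-2,-0.7,0,0,0,0],
    [-0.9,-0.3,0,0,0,0],
    [0,0,0,0,0,0],
    [0,0,0,0,0,0],
  ],
)

```text
clock: 15.05
tool_pos: [0.5248, 0.0415, 0.2003]
orientation: [180.0, -0.0, -90.0]
force: [-0.5, 0.3, -0.0]
opening: 0.0723
gripper_force: 0.0
```

```bash
python3 - <<'E'
from h import *
o=get_obs();print(o['tool_pos'],o['force'])
s=save('wrist','w3.png')
snapshot('top'); 
for t in ['jar_yellow_mid','jar_red_mid','jar_blue_mid','coaster_blue']: print(t,[(np.round(d['position'],3).tolist(),round(d['score'],2)) for d in spot_point('top',t)])
E
```

```text
[0.5247595  0.04149207 0.2002976 ] [-0.5487925   0.34738697 -0.01607311]
jar_yellow_mid [([0.4, -0.313, 0.049], 0.92)]
jar_red_mid [([0.504, -0.3, 0.052], 0.76)]
jar_blue_mid [([0.671, -0.084, 0.044], 0.63), ([0.757, -0.052, 0.043], 0.62)]
coaster_blue [([0.502, -0.303, 0.0], 0.47)]
```

View pics/w3.png

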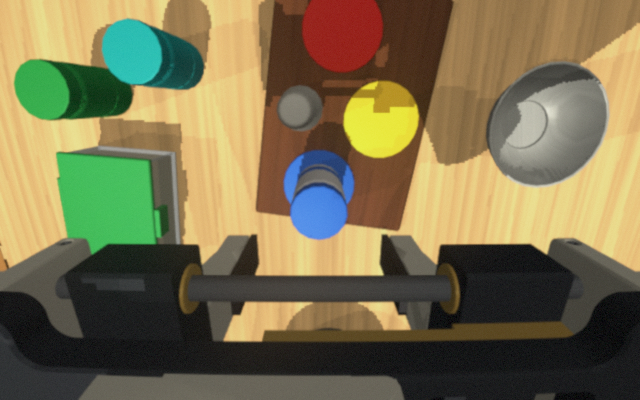

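The wrist picture shows the blue lid at (319,213), about 10 px low, so I need ~5 mm more +y, consistent with the coaster at y=0.047.

Emit:
play_rows(
  plan=[
    [-0.5,0,2.5,0,0,0],
    [0,0,2.5,0,0,0],
    [0,0,2.5,0,0,0],
    [0,0,2.5,0,0,0],
    [0,0,1.5,0,0,0],
    [0,0,1.0,0,0,0],
    [0,0,0,0,0,0],
    [0,0,0,0,0,0],
  ],
)

```text
clock: 16.02
tool_pos: [0.5252, 0.0462, 0.0752]
orientation: [180.0, -0.0, -90.0]
force: [-0.1, -0.2, 1.1]
opening: 0.0719
gripper_force: 0.0
```

Emit:
play_rows(
  plan=[
    [0,0,0,0,0,0],
    [0,0,0,0,0,0],
    [0,0,0,0,0,0],
    [0,0,0,0,0,0],
    [0,0,0,0,0,0],
    [0,0,0,0,0,0],
    [0,0,0,0,0,0],
    [0,0,-1,0,0,0],
    [0,0,-2.5,0,0,0],
    [0,0,-3,0,0,0],
    [0,0,-3,0,0,0],
    [0,0,-2,0,0,0],
    [0,0,-0.5,0,0,0],
  ],
  grip=4,
)

```text
clock: 17.1
tool_pos: [0.5267, 0.047, 0.1995]
orientation: [-179.7, 0.1, -90.0]
force: [0.3, 0.1, -2.1]
opening: 0.0491
gripper_force: 30.0
```

Emit:
play_rows(
  plan=[
    [1,-0.3,0,0,0,0],
    [2,-0.5,0,0,0,0],
    [3,-0.8,0,0,0,0],
    [3,-0.8,0,0,0,0],
    [3,-0.8,0,0,0,0],
    [3,-0.8,0,0,0,0],
    [3,-0.8,0,0,0,0],
    [3,-0.8,0,0,0,0],
    [3,-0.8,0,0,0,0],
    [3,-0.6,0,0,0,0],
    [2.5,-0.4,0,0,0,0],
    [2,-0.2,0,0,0,0],
    [1.5,0,0,0,0,0],
    [0,0,0,0,0,0],
    [0,0,2.5,0,0,0],
    [0,0,3,0,0,0],
    [0,0,3,0,0,0],
    [0,0,2.5,0,0,0],
    [0,0,0.5,0,0,0],
    [0,0,0,0,0,0],
  ],
)

```text
clock: 18.77
tool_pos: [0.5993, -0.2829, 0.0776]
orientation: [179.7, 0.1, -90.0]
force: [-0.3, -0.4, -1.5]
opening: 0.0492
gripper_force: 30.0
```

Emit:
play_rows(
  plan=[
    [0,0,0.6,0,0,0],
    [0,0,0.4,0,0,0],
    [0,0,0.2,0,0,0],
    [0,0,0,0,0,0],
    [0,0,0,0,0,0],
  ],
)

```text
clock: 19.18
tool_pos: [0.6014, -0.2836, 0.0688]
orientation: [-179.9, -0.0, -90.0]
force: [-0.4, -0.4, -1.5]
opening: 0.0493
gripper_force: 30.0
```

Emit:
play_rows(
  plan=[
    [0,0,0.2,0,0,0],
    [0,0,0.1,0,0,0],
    [0,0,0,0,0,0],
    [0,0,0,0,0,0],
  ],
)

```text
clock: 19.52
tool_pos: [0.6014, -0.2836, 0.0659]
orientation: [-179.9, -0.0, -90.0]
force: [-1.8, 1.5, 4.9]
opening: 0.0491
gripper_force: 30.0
```

Emit:
play_rows(
  plan=[
    [0,0,0,0,0,0],
    [0,0,0,0,0,0],
    [0,0,0,0,0,0],
    [0,0,0,0,0,0],
    [0,0,0,0,0,0],
    [0,0,0,0,0,0],
    [0,0,-1,0,0,0],
    [0,0,-3,0,0,0],
    [0,0,-3.5,0,0,0],
    [0,0,-3.5,0,0,0],
    [0,0,-2.5,0,0,0],
  ],
  grip=7.2,
)

```text
clock: 20.43
tool_pos: [0.6018, -0.2839, 0.2045]
orientation: [-179.8, -0.1, -90.0]
force: [1.6, 0.1, 0.7]
opening: 0.0717
gripper_force: 0.0
```

Emit:
play_rows(
  plan=[
    [-1.5,0.3,0,0,0,0],
    [-3,0.7,0,0,0,0],
    [-3.5,0.9,0,0,0,0],
    [-3.5,0.9,0,0,0,0],
    [-3.5,0.9,0,0,0,0],
    [-3.5,0.9,0,0,0,0],
    [-3,0.7,0,0,0,0],
    [-2,0.4,0,0,0,0],
    [-1.4,0.1,0,0,0,0],
    [0,0,0,0,0,0],
    [0,0,0,0,0,0],
  ],
)

```text
clock: 21.35
tool_pos: [0.5431, -0.0339, 0.2009]
orientation: [-179.9, 0.0, -89.9]
force: [0.7, 0.9, -0.1]
opening: 0.0722
gripper_force: 0.0
```

```bash
python3 - <<'E'
from h import *
o=get_obs();print(o['tool_pos'],o['force'])
s=save('wrist','w4.png')
print([(np.round(d['position'],3).tolist(),round(d['score'],2)) for d in spot_point('wrist','pestle_mid')])
snapshot('scene'); 
for t in ['jar_yellow_mid','jar_red_mid','jar_blue_mid','side_tray','mortar','pestle_mid']: print(t,[(np.round(d['position'],3).tolist(),round(d['score'],2)) for d in spot_point('scene',t)])
E
```

```text
[ 0.54312635 -0.03385731  0.20085794] [ 0.67406418  0.9299581  -0.07032507]
[([0.541, -0.036, 0.062], 0.92)]
jar_yellow_mid [([0.404, -0.313, 0.054], 0.55)]
jar_red_mid [([0.499, -0.296, 0.053], 0.97)]
jar_blue_mid [([0.758, -0.055, 0.044], 0.97), ([0.67, -0.081, 0.045], 0.8), ([0.601, -0.284, 0.05], 0.57)]
side_tray [([0.499, -0.299, -0.002], 0.68)]
mortar [([0.514, 0.314, 0.0], 0.83)]
pestle_mid [([0.544, -0.035, 0.061], 0.8)]
```

View pics/w4.png

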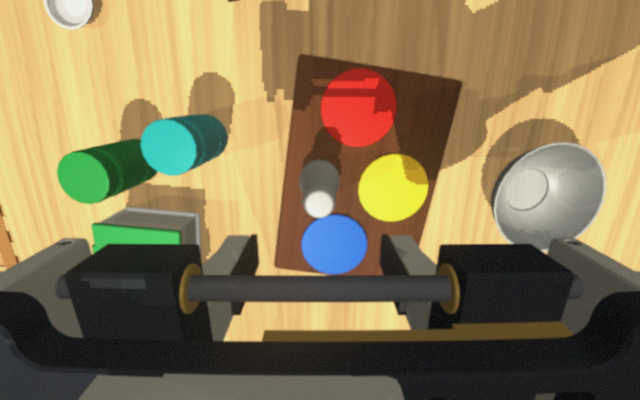

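The wrist picture shows the pestle top at (319,204), centred between the fingers, with all three coasters bare. The jars read as correctly placed in the tray.

Emit:
play_rows(
  plan=[
    [0,0,2.5,0,0,0],
    [0,0,2.5,0,0,0],
    [0,0,2.5,0,0,0],
    [0,0,2,0,0,0],
    [0,0,1.3,0,0,0],
    [0,0,0.8,0,0,0],
    [0,0,0,0,0,0],
    [0,0,0,0,0,0],
  ],
)

```text
clock: 22.47
tool_pos: [0.5433, -0.0346, 0.0842]
orientation: [180.0, -0.0, -90.0]
force: [0.1, 0.1, 0.8]
opening: 0.0715
gripper_force: 0.0
```

Emit:
play_rows(
  plan=[
    [0,0,0,0,0,0],
    [0,0,0,0,0,0],
    [0,0,0,0,0,0],
    [0,0,0,0,0,0],
    [0,0,0,0,0,0],
    [0,0,0,0,0,0],
    [0,0,0,0,0,0],
    [0,0,0,0,0,0],
    [0,0,0,0,0,0],
    [0,0,-1,0,0,0],
    [0,0,-2.5,0,0,0],
    [0,0,-3,0,0,0],
    [0,0,-3,0,0,0],
    [0,0,-2,0,0,0],
    [0,0,0,0,0,0],
  ],
  grip=2,
)

```text
clock: 23.72
tool_pos: [0.5451, -0.0343, 0.2043]
orientation: [-179.6, 0.1, -90.0]
force: [1.9, 0.2, -2.4]
opening: 0.0303
gripper_force: 30.0
```

Emit:
play_rows(
  plan=[
    [-1,0.1,0,0,0,0],
    [-2,0.2,0,0,0,0],
    [-3,0.3,0,0,0,0],
    [-3,0.3,0,0,0,0],
    [-3,0.3,0,0,0,0],
    [-3,0.3,0,0,0,0],
    [-3,0.3,0,0,0,0],
    [-3,0.3,0,0,0,0],
    [-3,0.3,0,0,0,0],
    [-3,0.2,0,0,0,0],
    [-3,0.2,0,0,0,0],
    [-2.4,0.1,0,0,0,0],
    [-1.5,0.1,0,0,0,0],
    [-1,0,0,0,0,0],
    [0,0,0,0,0,0],
    [0,0,0,0,0,0],
  ],
)

```text
clock: 25.05
tool_pos: [0.5125, 0.3142, 0.1982]
orientation: [179.9, -0.1, -90.0]
force: [0.2, -0.9, -2.2]
opening: 0.0299
gripper_force: 30.0
```

```bash
python3 - <<'E'
from h import *
o=get_obs();print(o['tool_pos'],o['opening'])
s=save('wrist','w5.png')
print([(np.round(d['position'],3).tolist(),round(d['score'],2)) for d in spot_point('wrist','mortar')])
E
```

```text
[0.51250775 0.31415058 0.19816297] 0.029858496225724927
[([0.515, 0.321, -0.002], 0.93)]
```

View pics/w5.png

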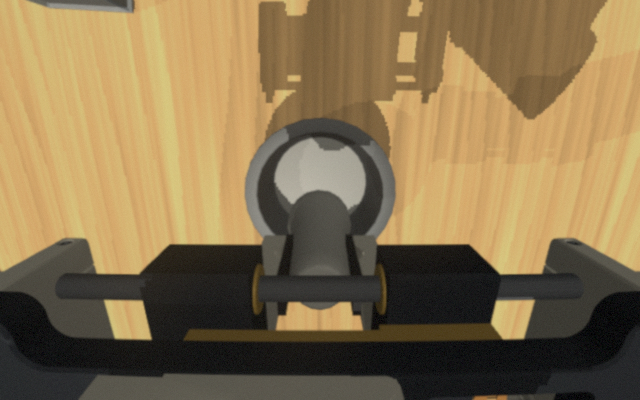

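The wrist picture shows the pestle held upright in the fingers at (320,250), over the mortar mouth centred near (320,190) and left-right aligned. Lowering.

Emit:
play_rows(
  plan=[
    [-0.2,0,1,0,0,0],
    [0,0,2.5,0,0,0],
    [0,0,2.5,0,0,0],
    [0,0,2,0,0,0],
    [0,0,1.0,0,0,0],
    [0,0,0.6,0,0,0],
    [0,0,0.4,0,0,0],
    [0,0,0.1,0,0,0],
    [0,0,0,0,0,0],
    [0,0,0,0,0,0],
  ],
)

```text
clock: 25.98
tool_pos: [0.5136, 0.3169, 0.0991]
orientation: [-179.9, 0.1, -90.0]
force: [-0.3, 0.1, -2.6]
opening: 0.0303
gripper_force: 30.0
```

Emit:
play_rows(
  plan=[
    [0,0,0.2,0,0,0],
    [0,0,0.15,0,0,0],
    [0,0,0,0,0,0],
    [0,0,0,0,0,0],
    [0,0,0,0,0,0],
  ],
)

```text
clock: 26.4
tool_pos: [0.5131, 0.3166, 0.0946]
orientation: [-180.0, 0.0, -90.0]
force: [0.3, 0.3, -2.5]
opening: 0.0301
gripper_force: 30.0
```

Emit:
play_rows(
  plan=[
    [0,0,0.1,0,0,0],
    [0,0,0.1,0,0,0],
    [0,0,0,0,0,0],
    [0,0,0,0,0,0],
  ],
)

```text
clock: 26.73
tool_pos: [0.5134, 0.3167, 0.0941]
orientation: [-179.9, 0.0, -90.0]
force: [-4.3, -1.9, 9.0]
opening: 0.0302
gripper_force: 30.1
```

Emit:
play_rows(
  plan=[
    [0,0,0,0,0,0],
    [0,0,0,0,0,0],
    [0,0,0,0,0,0],
    [0,0,0,0,0,0],
    [0,0,0,0,0,0],
    [0,0,0,0,0,0],
    [0,0,-1,0,0,0],
    [0,0,-2.5,0,0,0],
    [0,0,-3,0,0,0],
    [0,0,-3,0,0,0],
    [0,0,-1.2,0,0,0],
    [0,0,0,0,0,0],
    [0,0,0,0,0,0],
  ],
  grip=7.2,
)

```text
clock: 27.82
tool_pos: [0.5133, 0.3168, 0.2009]
orientation: [-179.9, 0.1, -90.0]
force: [-0.3, 0.2, 0.2]
opening: 0.0723
gripper_force: 0.0
```

```bash
python3 - <<'E'
from h import *
o=get_obs();print(o['tool_pos'],o['opening'])
save('wrist','w6.png'); s=snapshot('scene')
for t in ['mortar','pestle_mid']: print([(np.round(d['position'],3).tolist(),round(d['score'],2)) for d in spot_point('scene',t)])
E
```

```text
[0.51326189 0.31681563 0.20093588] 0.07225101848752911
[([0.514, 0.313, -0.002], 0.82)]
[([0.515, 0.315, 0.072], 0.69)]
```

View pics/w6.png

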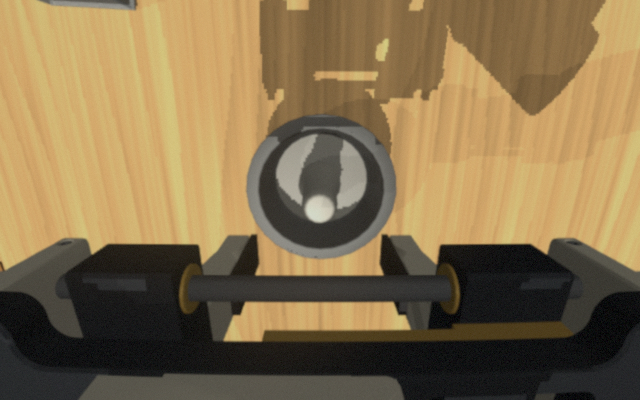

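The picture shows the pestle standing upright in the mortar, top at (319,208), matching the network's z of 0.072. Back to the blue jar in the tray.

Emit:
play_rows(
  plan=[
    [1,-0.1,0,0,0,0],
    [2.5,-0.4,0,0,0,0],
    [3.5,-0.5,0,0,0,0],
    [3.5,-0.5,0,0,0,0],
    [3.5,-0.5,0,0,0,0],
    [3.5,-0.5,0,0,0,0],
    [3.5,-0.5,0,0,0,0],
    [3.5,-0.5,0,0,0,0],
    [3.5,-0.5,0,0,0,0],
    [3.5,-0.5,0,0,0,0],
    [3.5,-0.5,0,0,0,0],
    [3.5,-0.5,0,0,0,0],
    [3.5,-0.5,0,0,0,0],
    [3.5,-0.6,0,0,0,0],
    [3.5,-0.6,0,0,0,0],
    [3.5,-0.6,0,0,0,0],
    [3.0,-0.6,0,0,0,0],
    [2.5,-0.5,0,0,0,0],
    [1.5,-0.4,0,0,0,0],
    [0,0,0,0,0,0],
  ],
)

```text
clock: 29.68
tool_pos: [0.6056, -0.2815, 0.1981]
orientation: [179.9, -0.0, -90.2]
force: [-0.5, 0.7, -0.5]
opening: 0.0721
gripper_force: 0.0
```

Emit:
play_rows(
  plan=[
    [0,0,0,0,0,0],
    [0,0,0,0,0,0],
  ],
)

```text
clock: 29.85
tool_pos: [0.6056, -0.2781, 0.199]
orientation: [179.9, 0.0, -90.0]
force: [0.2, -0.1, 0.5]
opening: 0.0719
gripper_force: 0.0
```

Emit:
play_rows(
  plan=[
    [0.55,0.4,1,0,0,0],
    [0,0,2.5,0,0,0],
    [0,0,2.5,0,0,0],
    [0,0,2.5,0,0,0],
    [0,0,2.0,0,0,0],
    [0,0,1.5,0,0,0],
    [0,0,0.8,0,0,0],
    [0,0,0.5,0,0,0],
    [0,0,0,0,0,0],
    [0,0,0,0,0,0],
  ],
)

```text
clock: 30.68
tool_pos: [0.6024, -0.2839, 0.0672]
orientation: [-180.0, -0.0, -90.0]
force: [1.2, 1.3, 0.4]
opening: 0.072
gripper_force: 0.0
```

Emit:
play_rows(
  plan=[
    [0,0,0,0,0,0],
    [0,0,0,0,0,0],
    [0,0,0,0,0,0],
    [0,0,0,0,0,0],
    [0,0,0,0,0,0],
    [0,0,0,0,0,0],
    [0,0,0,0,0,0],
    [0,0,-1,0,0,0],
    [0,0,-2.5,0,0,0],
    [0,0,-2.5,0,0,0],
    [0,0,-1,0,0,0],
    [0,0,0,0,0,0],
    [0,0,0,0,0,0],
  ],
  grip=4,
)

```text
clock: 31.77
tool_pos: [0.602, -0.2838, 0.1365]
orientation: [-180.0, 0.0, -90.0]
force: [0.3, 0.5, -2.6]
opening: 0.049
gripper_force: 30.0
```

Emit:
play_rows(
  plan=[
    [-1,0.4,0,0,0,0],
    [-2,0.8,0,0,0,0],
    [-3,1,0,0,0,0],
    [-3,1,0,0,0,0],
    [-3,1,0,0,0,0],
    [-3,0.8,0,0,0,0],
    [-3,0.8,0,0,0,0],
    [-3,0.6,0,0,0,0],
    [-3,0.6,0,0,0,0],
    [-3,0.4,0,0,0,0],
    [-2.5,0.2,0,0,0,0],
    [-2,0.1,0,0,0,0],
    [-1.0,0,0,0,0,0],
    [-0.5,0,0,0,0,0],
    [0,0,2,0,0,0],
    [0,0,2,0,0,0],
    [0,0,1,0,0,0],
    [0,0,0.5,0,0,0],
    [0,0,0,0,0,0],
    [0,0,0,0,0,0],
  ],
)

```text
clock: 33.43
tool_pos: [0.5253, 0.0456, 0.0817]
orientation: [180.0, -0.0, -90.0]
force: [0.1, -0.0, -1.8]
opening: 0.049
gripper_force: 30.0
```

Emit:
play_rows(
  plan=[
    [-0.1,0,0.3,0,0,0],
    [0,0,0.2,0,0,0],
    [0,0,0.1,0,0,0],
    [0,0,0,0,0,0],
    [0,0,0,0,0,0],
  ],
)

```text
clock: 33.85
tool_pos: [0.5257, 0.0472, 0.0771]
orientation: [-179.9, 0.0, -90.0]
force: [-3.2, 0.1, 8.9]
opening: 0.0491
gripper_force: 30.0
```

Emit:
play_rows(
  plan=[
    [0,0,0,0,0,0],
    [0,0,0,0,0,0],
    [0,0,0,0,0,0],
    [0,0,0,0,0,0],
    [0,0,0,0,0,0],
    [0,0,0,0,0,0],
    [0,0,-1,0,0,0],
    [0,0,-2.5,0,0,0],
    [0,0,-3.5,0,0,0],
    [0,0,-3.5,0,0,0],
    [0,0,-1.8,0,0,0],
  ],
  grip=7.2,
)

```text
clock: 34.77
tool_pos: [0.5265, 0.0472, 0.2036]
orientation: [-179.7, 0.1, -90.0]
force: [1.1, 1.0, 0.5]
opening: 0.0722
gripper_force: 0.0
```

Emit:
play_rows(
  plan=[
    [1.5,0.1,0,0,0,0],
    [3,0.2,0,0,0,0],
    [3.5,0.25,0,0,0,0],
    [3.5,0.25,0,0,0,0],
    [3.5,0.25,0,0,0,0],
    [3.5,0.25,0,0,0,0],
    [3.5,0.25,0,0,0,0],
    [3.5,0.25,0,0,0,0],
    [3.5,0.25,0,0,0,0],
    [2.5,0.2,0,0,0,0],
    [2,0.1,0,0,0,0],
    [1,0,0,0,0,0],
    [0,0,0,0,0,0],
    [0,0,0,0,0,0],
    [0,0,0,0,0,0],
  ],
)

```text
clock: 36.02
tool_pos: [0.5016, -0.2973, 0.1988]
orientation: [-180.0, 0.0, -90.0]
force: [0.4, -0.5, 0.3]
opening: 0.0721
gripper_force: 0.0
```

Emit:
play_rows(
  plan=[
    [0,0,1,0,0,0],
    [0,0,2.5,0,0,0],
    [0,0,2.5,0,0,0],
    [0,0,2.5,0,0,0],
    [0,0,2.0,0,0,0],
    [0,0,1.5,0,0,0],
    [0,0,0.8,0,0,0],
    [0,0,0.5,0,0,0],
    [0,0,0,0,0,0],
    [0,0,0,0,0,0],
  ],
)

```text
clock: 36.85
tool_pos: [0.502, -0.2978, 0.066]
orientation: [-180.0, -0.0, -90.0]
force: [0.1, -0.2, 0.7]
opening: 0.0719
gripper_force: 0.0
```

Emit:
play_rows(
  plan=[
    [0,0,0,0,0,0],
    [0,0,0,0,0,0],
    [0,0,0,0,0,0],
    [0,0,0,0,0,0],
    [0,0,0,0,0,0],
    [0,0,0,0,0,0],
    [0,0,0,0,0,0],
    [0,0,-1,0,0,0],
    [0,0,-2.5,0,0,0],
    [0,0,-2.5,0,0,0],
    [0,0,-1,0,0,0],
    [0,0,0,0,0,0],
    [0,0,0,0,0,0],
  ],
  grip=4,
)

```text
clock: 37.93
tool_pos: [0.5013, -0.2977, 0.1355]
orientation: [-180.0, 0.0, -90.0]
force: [0.3, 0.2, -2.8]
opening: 0.0491
gripper_force: 30.0
```

Emit:
play_rows(
  plan=[
    [-1,0,0,0,0,0],
    [-2,0,0,0,0,0],
    [-3,0,0,0,0,0],
    [-3,0,0,0,0,0],
    [-3,0,0,0,0,0],
    [-2.7,0,0,0,0,0],
    [-2,0,0,0,0,0],
    [-1.3,0,0,0,0,0],
    [-0.7,0,0,0,0,0],
    [0,0,0,0,0,0],
    [0,0,2,0,0,0],
    [0,0,2,0,0,0],
    [0,0,1,0,0,0],
    [0,0,0.5,0,0,0],
    [0,0,0,0,0,0],
    [0,0,0,0,0,0],
  ],
)

```text
clock: 39.27
tool_pos: [0.5017, -0.1114, 0.0807]
orientation: [180.0, -0.0, -90.0]
force: [-0.1, -0.1, -2.4]
opening: 0.0493
gripper_force: 30.0
```

Now to contact at about 0.076.

Emit:
play_rows(
  plan=[
    [-0.1,0,0.3,0,0,0],
    [0,0,0.2,0,0,0],
    [0,0,0.1,0,0,0],
    [0,0,0,0,0,0],
    [0,0,0,0,0,0],
  ],
)

```text
clock: 39.68
tool_pos: [0.5022, -0.1099, 0.0761]
orientation: [-179.9, -0.0, -90.0]
force: [-2.7, 0.8, 8.0]
opening: 0.0495
gripper_force: 30.0
```

Emit:
play_rows(
  plan=[
    [0,0,0,0,0,0],
    [0,0,0,0,0,0],
    [0,0,0,0,0,0],
    [0,0,0,0,0,0],
    [0,0,0,0,0,0],
    [0,0,0,0,0,0],
    [0,0,-1,0,0,0],
    [0,0,-2.5,0,0,0],
    [0,0,-3.5,0,0,0],
    [0,0,-3.5,0,0,0],
    [0,0,-1.9,0,0,0],
  ],
  grip=7.2,
)

```text
clock: 40.6
tool_pos: [0.5029, -0.1102, 0.2033]
orientation: [-179.7, -0.0, -90.0]
force: [0.4, 0.6, 0.7]
opening: 0.0718
gripper_force: 0.0
```

Emit:
play_rows(
  plan=[
    [1.5,0.8,0,0,0,0],
    [3,1.5,0,0,0,0],
    [3.5,1.7,0,0,0,0],
    [3.5,1.7,0,0,0,0],
    [3.5,1.7,0,0,0,0],
    [2.5,1.2,0,0,0,0],
    [1.8,0.8,0,0,0,0],
    [1,0.5,0,0,0,0],
    [0,0,0,0,0,0],
    [0,0,0,0,0,0],
    [0,0,0,0,0,0],
  ],
)

```text
clock: 41.52
tool_pos: [0.4028, -0.3125, 0.1988]
orientation: [-180.0, 0.0, -90.0]
force: [-0.1, 0.2, 0.2]
opening: 0.0718
gripper_force: 0.0
```

Emit:
play_rows(
  plan=[
    [0,0,1,0,0,0],
    [0,0,2.5,0,0,0],
    [0,0,2.5,0,0,0],
    [0,0,2.5,0,0,0],
    [0,0,2.0,0,0,0],
    [0,0,1.5,0,0,0],
    [0,0,0.8,0,0,0],
    [0,0,0.5,0,0,0],
    [0,0,0,0,0,0],
    [0,0,0,0,0,0],
  ],
)

```text
clock: 42.35
tool_pos: [0.4031, -0.3129, 0.0659]
orientation: [-180.0, -0.0, -90.0]
force: [-0.3, 0.8, 0.1]
opening: 0.0719
gripper_force: 0.0
```

Emit:
play_rows(
  plan=[
    [0,0,0,0,0,0],
    [0,0,0,0,0,0],
    [0,0,0,0,0,0],
    [0,0,0,0,0,0],
    [0,0,0,0,0,0],
    [0,0,0,0,0,0],
    [0,0,0,0,0,0],
    [0,0,-1,0,0,0],
    [0,0,-2.5,0,0,0],
    [0,0,-3.5,0,0,0],
    [0,0,-3.5,0,0,0],
    [0,0,-2.5,0,0,0],
    [0,0,0,0,0,0],
    [0,0,0,0,0,0],
  ],
  grip=4,
)

```text
clock: 43.52
tool_pos: [0.403, -0.313, 0.1973]
orientation: [-179.8, -0.0, -90.0]
force: [-0.6, 0.6, -2.7]
opening: 0.0492
gripper_force: 30.0
```

Emit:
play_rows(
  plan=[
    [-1,-0.1,0,0,0,0],
    [-2,-0.2,0,0,0,0],
    [-3,-0.3,0,0,0,0],
    [-3,-0.5,0,0,0,0],
    [-3,-0.5,0,0,0,0],
    [-3,-0.7,0,0,0,0],
    [-3,-0.7,0,0,0,0],
    [-3,-0.8,0,0,0,0],
    [-3,-0.8,0,0,0,0],
    [-2.5,-0.6,0,0,0,0],
    [-1.5,-0.3,0,0,0,0],
    [-0.95,0,0,0,0,0],
    [0,0,0,0,0,0],
    [0,0,0,0,0,0],
    [0,0,0,0,0,0],
  ],
)

```text
clock: 44.77
tool_pos: [0.4568, -0.0241, 0.195]
orientation: [179.9, -0.0, -90.0]
force: [-0.0, 0.8, -1.2]
opening: 0.0491
gripper_force: 30.0
```

Lower from 0.196 to 0.080, with a 1 mm x correction.

Emit:
play_rows(
  plan=[
    [-0.1,-0.1,1,0,0,0],
    [0,0,2.5,0,0,0],
    [0,0,3,0,0,0],
    [0,0,2.5,0,0,0],
    [0,0,1.5,0,0,0],
    [0,0,0.8,0,0,0],
    [0,0,0.3,0,0,0],
    [0,0,0,0,0,0],
    [0,0,0,0,0,0],
    [0,0,0,0,0,0],
  ],
)

```text
clock: 45.6
tool_pos: [0.4594, -0.0224, 0.0805]
orientation: [-179.9, 0.0, -90.0]
force: [0.7, 0.8, -0.6]
opening: 0.0494
gripper_force: 30.0
```

Emit:
play_rows(
  plan=[
    [0,0,0.2,0,0,0],
    [0,0,0.2,0,0,0],
    [0,0,0.1,0,0,0],
    [0,0,0,0,0,0],
    [0,0,0,0,0,0],
  ],
)

```text
clock: 46.02
tool_pos: [0.4593, -0.0223, 0.076]
orientation: [-179.9, 0.0, -90.0]
force: [-3.8, 0.5, 14.3]
opening: 0.0493
gripper_force: 30.0
```

Contact. Release, lift, and back off toward -y so the cameras can see.

Emit:
play_rows(
  plan=[
    [0,0,0,0,0,0],
    [0,0,0,0,0,0],
    [0,0,0,0,0,0],
    [0,0,0,0,0,0],
    [0,0,0,0,0,0],
    [0,0,0,0,0,0],
    [0,0,-1,0,0,0],
    [0,0,-2.5,0,0,0],
    [0,0,-3.5,0,0,0],
    [0,0,-3.5,0,0,0],
    [0,0,-3.5,0,0,0],
    [0,0,0,0,0,0],
  ],
  grip=7.2,
)

```text
clock: 47.02
tool_pos: [0.462, -0.022, 0.2214]
orientation: [-179.4, 0.1, -89.9]
force: [1.2, 0.6, 0.6]
opening: 0.0722
gripper_force: 0.0
```

Emit:
play_rows(
  plan=[
    [1.5,0,0,0,0,0],
    [3,0,0,0,0,0],
    [3.5,0,0,0,0,0],
    [3.5,0,0,0,0,0],
    [3.5,0,0,0,0,0],
    [3.5,0,0,0,0,0],
    [3.5,0,0,0,0,0],
    [3.5,0,0,0,0,0],
    [3.5,0,0,0,0,0],
    [3.5,0,0,0,0,0],
    [3.5,0,0,0,0,0],
    [2,0,0,0,0,0],
    [1,0,0,0,0,0],
    [0,0,0,0,0,0],
    [0,0,0,0,0,0],
  ],
)

```text
clock: 48.27
tool_pos: [0.4582, -0.4123, 0.2139]
orientation: [180.0, 0.0, -90.1]
force: [-0.2, 0.8, 0.5]
opening: 0.0722
gripper_force: 0.0
```

```bash
python3 - <<'E'
from h import *
s=snapshot('top'); cv2.imwrite('pics/end.png',cv2.resize(s['frame'][120:300,140:420,::-1],None,fx=2.8,fy=2.8,interpolation=cv2.INTER_CUBIC))
for t in ['jar_yellow_mid','jar_red_mid','jar_blue_mid','coaster_yellow','coaster_red','coaster_blue','mortar','pestle_mid','tub']: print(t,[(np.round(d['position'],3).tolist(),round(d['score'],2)) for d in spot_point('top',t)])
o=get_obs();print(o['clock'],o['tool_pos'])
E
```

```text
jar_yellow_mid [([0.456, -0.018, 0.062], 0.61), ([0.505, -0.113, 0.062], 0.43)]
jar_red_mid [([0.5, -0.11, 0.061], 0.72)]
jar_blue_mid [([0.523, 0.049, 0.059], 0.77), ([0.756, -0.051, 0.042], 0.76), ([0.67, -0.082, 0.043], 0.69)]
coaster_yellow [([0.454, -0.024, 0.018], 0.92)]
coaster_red [([0.505, -0.11, 0.013], 0.83)]
coaster_blue [([0.53, 0.043, 0.016], 0.86)]
mortar [([0.511, 0.317, -0.001], 0.96)]
pestle_mid [([0.514, 0.319, 0.067], 0.57)]
tub [([0.742, 0.073, -0.002], 0.77), ([0.502, -0.109, 0.06], 0.69)]
48.7667 [ 0.45867973 -0.41214789  0.2147555 ]
```

View pics/end.png

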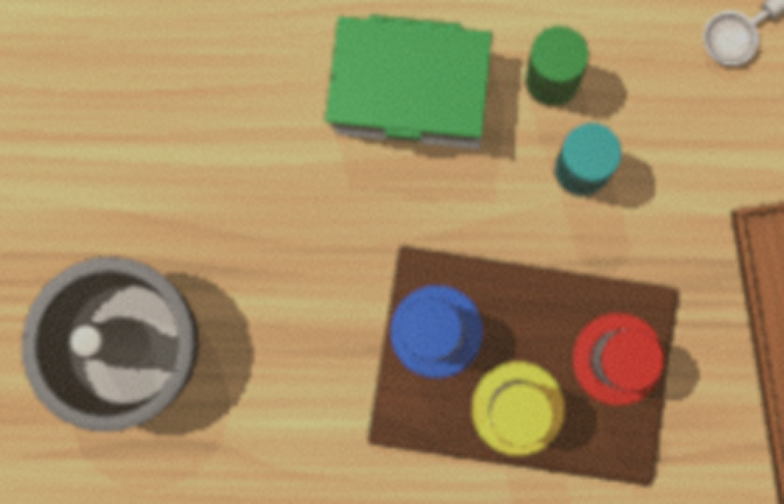

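The picture shows blue (436,330), yellow (518,408) and red (620,358) standing on their own coasters just as at the start. The pestle is upright in the mortar at (86,340) and the tub at (412,78) hasn't moved. Handing in.

```bash
python3 -c "
from plant import close_job; print(close_job())"
```

```text
the job is handed in; nothing more can be done
None
```

The job is handed in; no verdict came back, but the last top picture and network positions show the pestle upright in the mortar, each jar on the coaster of its own colour, and the tub where it started.

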